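Put four muddled bench things back on their own stations

TASK

The things on the lab bench stand on each other's stations. Change them round so that the steel weight is on the balance's round pan, the specimen cup on the stirrer's square white plate, the dropper bottle in the square steel tray and the timer on the cork disc, each upright in the middle of its station and let go. The black mat, or any clear bit of worktop, may be used to park a thing on the way; do not shift the glucose meter.

Things in the scene. Friction and masses are not known exactly. Their poses are not given: they have to be found in the camera images.
- weight: Plain steel calibration weight: upright cylinder 38 mm in diameter to a height of 46 mm, above it a narrower neck and a small knob 22 mm in diameter, 70 mm high in all; about 0.3 kg. Belongs on the balance. Grip the cylinder. Origin: centre of its underside, z up. At the start it stands on a wrong station, within 9 mm of its middle.
- cup: Specimen cup with a closed screw lid: body 55 mm in diameter up to 52 mm, lid 61 mm in diameter from 52 to 64 mm (the top); the widest round thing. About 0.08 kg. Belongs on the stirrer. Grip it at the lid. Origin: centre of its underside, z up. At the start it stands on a wrong station, within 9 mm of its middle.
- bottle: Brown dropper bottle with black bulb cap: body 31 mm in diameter up to 58 mm, cap 19 mm in diameter above, 90 mm high; the tallest thing. About 0.06 kg. Belongs in the drip tray. Grip the upper body (the cap then reaches up between the fingers) or the cap. Origin: centre of its underside, z up. At the start it stands on a wrong station, within 9 mm of its middle.
- timer: Bench timer: square off-white body 60 x 60 mm, 26 mm high, rounded corners, sides along its x and y axes (within 0.5 rad of the world's); on it a fixed dark round dial 48 mm in diameter up to 44 mm. About 0.15 kg. Belongs on the cork disc. Grip the body across two sides. Origin: centre of its underside, z up. At the start it stands on a wrong station, within 9 mm of its middle.
- balance: Small grey balance, body 98 x 78 mm, with a round steel pan 76 mm in diameter; the pan's top, where a thing stands, is 30 mm above the worktop. The display strip is in front of the pan (its -x). Fixed; origin on the worktop (z = 0) under the middle of the deck, z up; yaw within 0.2 rad of 0.
- stirrer: Compact magnetic stirrer, 80 x 78 mm, with a black knob on its front (-x); its square white top plate is 76 x 76 mm, flat, 30 mm above the worktop. Fixed; origin on the worktop (z = 0) under the middle of the deck, z up; yaw within 0.2 rad of 0.
- drip_tray: Square steel tray 84 x 84 mm with a rim 14 mm high and 3 mm thick; its inner floor, where a thing stands, is 78 x 78 mm and 8 mm above the worktop. Fixed; origin on the worktop (z = 0) under the middle of the deck, z up; yaw within 0.2 rad of 0.
- cork_disc: Flat round cork disc, 82 mm in diameter, its top 8 mm above the worktop. Fixed; origin on the worktop (z = 0) under the middle of the deck, z up; yaw within 0.2 rad of 0.
- rest_mat: Black rubber mat, 80 x 80 mm, 2 mm thick, empty at the start: the free spot, where one thing can be parked. Fixed; origin on the worktop (z = 0) under its middle. Stations, mat and meter stand shuffled in two rows of three, 140 mm between rows (along x), 120 mm between neighbours (along y), each up to 12 mm off. Clutter stands beyond x = 0.7, a tall wall at y = 0.42.
- meter: Loose blue glucose meter lying flat, 90 x 51 mm, 18 mm high. A bystander: leave it where it lies. Origin: centre of its underside. (Right of the work, from about y = -0.03 on at x = 0.6 and y = -0.15 at x = 0.5, stands a tall machine under a cloth cover, solid: go round its front, x below 0.4.)

How it is judged:
At the end, for the whole second after the job is handed in: Weight on the balance pan, cup on the stirrer plate, bottle on the drip tray's floor and timer on the cork disc, each with its origin within 14 mm (horizontally) of its station's middle, upright within 0.1 rad, standing on the deck (-4 to +5 mm), released and at rest (horizontal distance between weight and balance below 0.014 m and z of weight in the frame of balance between 0.026 and 0.035 m and angle between each of weight, cup, bottle, timer's own z axis and vertical below 0.1 rad and linear speed of each of weight, cup, bottle, timer below 0.02 m/s and angular speed of each of weight, cup, bottle, timer below 0.2 rad/s and horizontal distance between cup and stirrer below 0.014 m and z of cup in the frame of stirrer between 0.026 and 0.035 m and horizontal distance between bottle and drip_tray below 0.014 m and z of bottle in the frame of drip_tray between 0.004 and 0.013 m and horizontal distance between timer and cork_disc below 0.014 m and z of timer in the frame of cork_disc between 0.004 and 0.013 m); the robot touches nothing.
It fails at once if the glucose meter is shifted by more than 20 mm (distance of meter from where it was at the start of the episode above 0.02 m).
It also fails if it takes over 128 s, if anything falls off the work surface, if the arm or the gripper's body presses on something with over 40 N, if the wrist force passes 120 N, or if a joint passes its speed limit or range.

ROBOT

A 6-joint arm with a two-finger parallel gripper is mounted at the origin on a cart in front of the work surface, level with it; the furniture and walls round the work are solid. World frame = base frame: x ahead of the robot, y to its left, z up, the work surface at z = 0. Lengths are in m, angles in rad, forces in N, time in s.
With the tool pointing down it reaches from about 0.275 to 0.825 m from the base axis. Payload 4.9 kg.
Tool frame: the origin (TCP) lies midway between the tips of the shut fingers; the grasp point (between the pads) lies 19 mm behind it (grip_point_offset is the distance from the TCP to the grasp point, in m); z points along the fingers, y is the line along which they close (so a half turn about z gives the same grasp; the last joint's range is limited). The gripper opens to 85 mm and grips with 20 to 120 N. Pads are 22 mm wide; open, the fingers measure 114 mm over their backs; the gripper's body (76 mm by 85 mm) begins 54 mm behind the grasp point. The pads swing forward as they close: fully open they stand 13 mm farther back than shut.
Start: joints at [-1.283, 0.326, -0.193, 1.052, 0, 1.437], TCP at [0.225, -0.502, 0.231] pointing down, gripper open.
Joint ranges: [-2.65, 2.65], [-0.97, 1.79], [-1.3, 1.35], [-1.93, 2.1], [-1.47, 1.37], [-3.14, 3.14]. Speed limits (rad/s): [2.57, 2.57, 3.14, 3.14, 3.14, 3.14].

INTERFACE

Orientations are given as a rotation vector (axis times angle).
In Python, from cell import * gives the robot as it stands. Calls block until the motion is done:
- movep(position, orientation): joint-space move of the TCP to a pose.
- move_l(position, velocity=0.15, rot=None, until_force=None): straight line of the TCP; rot=None keeps the orientation; velocity is the mean speed in m/s. With until_force (N) it stops when the force on the tool has changed by that much, and returns True; else False.
- set_joints(angles): joint-space move.
- let_go() and grab(newtons=None): open the fingers fully, or close them until they stop; newtons is the grip in N (None keeps the last).
- sleep(seconds).
- ik(position, orientation): joint angles nearest the present ones, or None.
- get_state(): the state.
- grab_frame(name): name is "side" or "top" or "wrist"; returns a dict with "img" (480x640x3 uint8, red, green, blue), "fx", "fy", "cx", "cy" (pixels), "cam_to_world" (4x4, takes a point from camera to world coordinates); the wrist camera has in their place "T_tool_cam" (4x4, takes a point from camera to tool coordinates, whose origin is the TCP and whose axes are the flange's). Camera axes: x right, y down, z forward; pixel columns grow to the right and rows downward; lengths in m; the calibration is good to about 2 mm. A picture is of the moment at which its call begins: read the wrist's pose just before it. There is no depth.
A pose or a line that the arm cannot do raises MotionError and nothing moves.
- sign_off(): hands the job in; it is judged then, once.
Trained networks look in the newest picture that a camera, given by its name, has taken for a name from the list of things; names that differ only in an ending like _2 or _b are one class to them, and where a whole thing is asked for, a point or a joint stands for the part that bears it (a point fixed in the world has none). Each returns a list of dicts, best first, with "score" (0 to 1); they miss things now and then, are a little off and sometimes report something else, mostly with a low value. They report only what shows in the picture. A call takes as long as a camera call.
- spot_in(camera, name): "centre" ([column, row] in pixels, amid what is visible of it).
- silhouettes(camera, name): "mask" (480x640 bool, what is visible of it) and "centre" ([column, row] in pixels, amid what is visible of it).
- tip_of(camera, name): "centre" ([column, row] in pixels: a listed point, or the origin of a listed thing).
The state is a dict: "clock": time; "q": joint angles; "joint_velocities": joint speeds; "tau": joint torques, N m; "position": TCP position; "eef_rot": TCP orientation; "contact_force": force on the tool from outside, world axes, zero at the start; "wrist_torque": the same for the moment, N m; "finger_gap": opening from 0.0 (shut) to 1.0 (fully open); "grasp_force": force on a finger pad.
Only numpy, scipy, OpenCV 4.12 (cv2) and the standard library are available. Lean on these libraries where they do the work, as an engineer would, in place of code of your own. Each camera call takes 0.05 s, during which the arm holds its last target. There are 200 camera calls.

## Working session

There is one attempt and no reset: what is moved stays moved. The work goes in short steps, each a Python script; the robot and the scene stay as the last script left them, time stands still between calls to the robot, and variables do not carry over. Pictures are saved under pics/ and viewed, at most 14 in all, crops included, and the job is handed in when it is done.

```bash
mkdir -p pics; ls
cat > h.py <<'E'
from cell import *
import numpy as np, cv2
def ray(f,uv,z):
    T=np.array(f["cam_to_world"]); d=T[:3,:3]@np.array([(uv[0]-f["cx"])/f["fx"],(uv[1]-f["cy"])/f["fy"],1]); o=T[:3,3]
    return (o+d*(z-o[2])/d[2])[:2]
def save(f,n): cv2.imwrite(f"pics/{n}.png",f["img"][:,:,::-1])
E
python3 - <<'E'
from h import *
s=get_state();print(s["clock"],s["position"],s["eef_rot"],s["finger_gap"])
top={'weight':.07,'cup':.064,'bottle':.09,'timer':.044,'balance':.03,'stirrer':.03,'drip_tray':.008,'cork_disc':.008,'rest_mat':.002,'meter':.018}
for c in("top","side"):
    f=grab_frame(c);save(f,c+"0");print(c,np.round(np.array(f["cam_to_world"])[:3],3).tolist(),f["fx"])
    for n in top:
        r=tip_of(c,n)[:2]
        b={'balance':0,'stirrer':0,'drip_tray':0,'cork_disc':0,'rest_mat':0,'meter':0}.get(n)
        print(n,[(round(a["score"],2),np.round(a["centre"]).tolist(),[np.round(ray(f,a["centre"],z),3).tolist() for z in ((b,) if b==0 else (.008,.03))]) for a in r])
E
```

```text
pics
0.0 [ 0.22501625 -0.5012129   0.23047027] [-3.07022318e+00 -6.57293872e-01  1.98145009e-04] 1.0036970954343054
top [[-0.003, -0.993, 0.12, 0.437], [-1.0, 0.0, -0.02, 0.184], [0.02, -0.12, -0.993, 0.909]] 545.6275092920833
weight [(0.66, [392.0, 196.0], [[0.615, 0.047], [0.611, 0.05]]), (0.47, [393.0, 275.0], [[0.482, 0.049], [0.481, 0.052]])]
cup [(0.83, [245.0, 277.0], [[0.48, 0.293], [0.479, 0.29]])]
bottle [(0.72, [392.0, 280.0], [[0.474, 0.051], [0.473, 0.054]]), (0.36, [395.0, 197.0], [[0.614, 0.043], [0.609, 0.046]])]
timer [(0.78, [246.0, 180.0], [[0.643, 0.293], [0.638, 0.29]])]
balance [(0.81, [386.0, 282.0], [[0.472, 0.06]])]
stirrer []
drip_tray [(0.89, [396.0, 194.0], [[0.621, 0.039]])]
cork_disc [(0.94, [243.0, 274.0], [[0.486, 0.297]])]
rest_mat [(0.87, [325.0, 201.0], [[0.608, 0.161]])]
meter [(0.6, [318.0, 280.0], [[0.476, 0.173]]), (0.4, [393.0, 280.0], [[0.475, 0.048]])]
side [[0.93, -0.187, 0.315, 0.292], [-0.367, -0.474, 0.8, -0.517], [-0.0, -0.86, -0.51, 0.481]] 547.6741389829416
weight [(0.61, [378.0, 293.0], [[0.615, 0.042], [0.6, 0.016]])]
cup [(0.55, [242.0, 226.0], [[0.485, 0.303], [0.476, 0.265]])]
bottle [(0.77, [290.0, 299.0], [[0.492, 0.076], [0.483, 0.049]])]
timer [(0.67, [324.0, 203.0], [[0.653, 0.335], [0.636, 0.296]]), (0.32, [287.0, 297.0], [[0.49, 0.082], [0.481, 0.054]])]
balance [(0.68, [285.0, 315.0], [[0.477, 0.054]])]
stirrer []
drip_tray [(0.65, [383.0, 299.0], [[0.621, 0.036]])]
cork_disc [(0.66, [241.0, 234.0], [[0.48, 0.293]]), (0.61, [239.0, 226.0], [[0.484, 0.321]])]
rest_mat [(0.86, [341.0, 256.0], [[0.611, 0.163]])]
meter [(0.75, [260.0, 272.0], [[0.476, 0.168]])]
```

```bash
python3 -c "
import cv2
i=cv2.imread('pics/top0.png');cv2.imwrite('pics/top0c.png',cv2.resize(i[120:340,180:460],(763,600),interpolation=cv2.INTER_CUBIC))"
```

```text
(no output)
```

View pics/top0c.png

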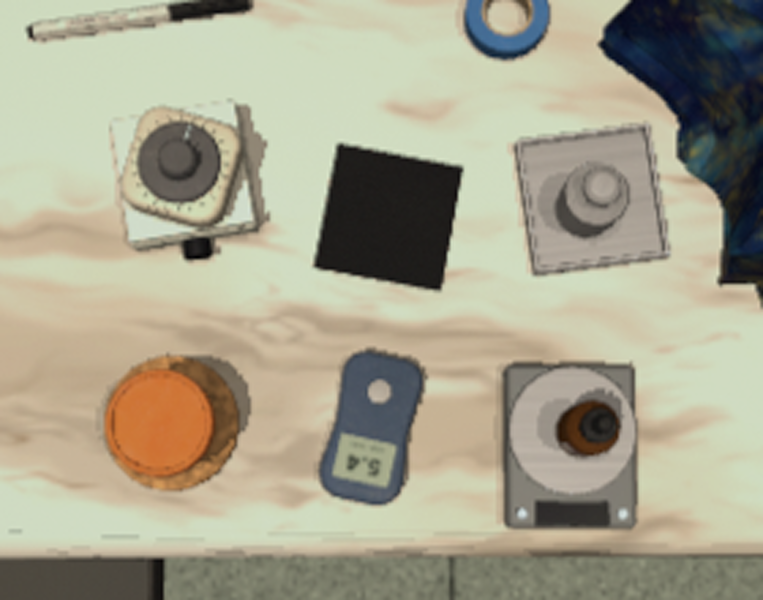

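View pics/side0.png

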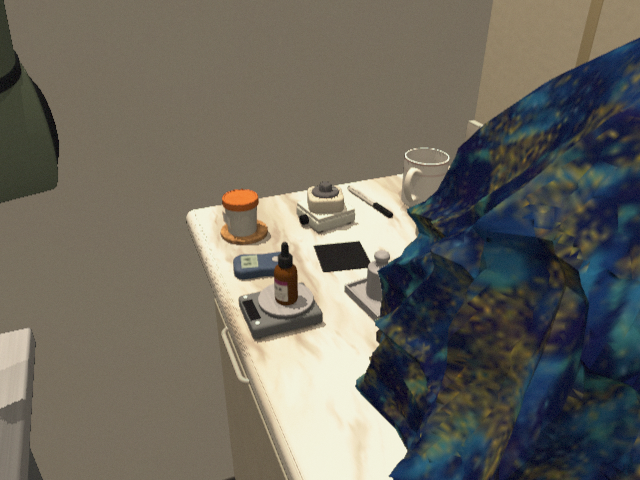

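Top picture: the timer is on the stirrer (crop ~(180,161)), the cup on the cork disc (160,421), the weight in the tray (604,184) and the bottle on the balance (600,426). The mat is at (390,217). The side view agrees. Next I'll turn these outlines into positions.

Run:
```python
from h import *
f=grab_frame("top")
p=lambda u,v:(180+u/2.725,120+v/2.727)
for n,u,v,z in [("weight",604,184,.078),("bottle",600,426,.12),("timer",179,162,.074),("cup",160,421,.072),("balance",572,430,.03),("tray",591,199,.014),("cork",173,422,.008),("mat",390,217,.002),("stirL",110,122,.03),("stirR",238,100,.03),("stirBR",258,218,.03),("stirBL",132,238,.03)]:
    print(n,np.round(ray(f,p(u,v),z),4))
print(np.round(grab_frame("wrist")["T_tool_cam"],3).tolist())
for n in ("timer","stirrer","balance","drip_tray","cork_disc","cup"):
    for r in silhouettes("top",n)[:1]:
        c=max(cv2.findContours(r["mask"].astype(np.uint8),0,2)[0],key=cv2.contourArea)
        print(n,round(r["score"],2),cv2.minAreaRect(c))
    
for x,y,z,a in [(.617,.042,.02,1.57),(.617,.042,.25,1.57),(.48,.055,.25,1.57),(.64,.29,.25,1.57),(.48,.29,.02,1.57),(.64,.29,.05,2.9),(.36,.0,.3,1.57)]:
    from scipy.spatial.transform import Rotation as R
    q=ik([x,y,z],(R.from_euler('z',a)*R.from_euler('x',np.pi)).as_rotvec());print(x,y,z,a,None if q is None else np.round(q,2))
```

```text
weight [0.6156 0.0431]
bottle [0.4756 0.0551]
timer [0.6288 0.2859]
cup [0.4812 0.2947]
balance [0.4777 0.057 ]
tray [0.6199 0.0405]
cork [0.4839 0.2953]
mat [0.6108 0.1637]
stirL [0.6635 0.3331]
stirR [0.6773 0.2562]
stirBR [0.6048 0.2435]
stirBL [0.5926 0.3186]
[[-0.0, -0.95, -0.311, 0.081], [1.0, -0.0, 0.0, -0.0], [-0.0, -0.311, 0.95, -0.143], [0.0, 0.0, 0.0, 1.0]]
timer 0.91 ((245.93515014648438, 180.71083068847656), (40.58385467529297, 40.21623992919922), 17.10272979736328)
stirrer 0.64 ((250.76202392578125, 199.6487579345703), (29.107540130615234, 51.49469757080078), 68.87527465820312)
balance 0.94 ((388.5, 283.0), (60.0, 49.0), 90.0)
drip_tray 0.6 ((396.7707824707031, 192.03054809570312), (50.486534118652344, 52.00642395019531), 82.40535736083984)
cork_disc 0.9 ((246.7838134765625, 275.26434326171875), (41.05077362060547, 49.63542175292969), 11.633633613586426)
cup 0.97 ((239.0, 274.5), (39.0, 38.0), 90.0)
0.617 0.042 0.02 1.57 [-0.05  0.65 -0.25  0.67  0.    1.52]
0.617 0.042 0.25 1.57 [-0.05  0.44  0.03  1.16  0.    1.52]
0.48 0.055 0.25 1.57 [-0.04  0.19 -0.33  1.05  0.    1.53]
0.64 0.29 0.25 1.57 [0.32 0.62 0.32 1.27 0.   1.89]
0.48 0.29 0.02 1.57 [ 0.41  0.57 -0.41  0.58  0.    1.98]
0.64 0.29 0.05 2.9 [0.32 0.75 0.04 0.86 0.   0.56]
0.36 0.0 0.3 1.57 [-0.21 -0.08 -0.49  1.16  0.    1.37]
```

```bash
python3 -c "
import cv2
i=cv2.imread('pics/top0.png');cv2.imwrite('pics/t1.png',cv2.resize(i[150:215,215:285],(646,600),interpolation=cv2.INTER_CUBIC))"
```

```text
(no output)
```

View pics/t1.png

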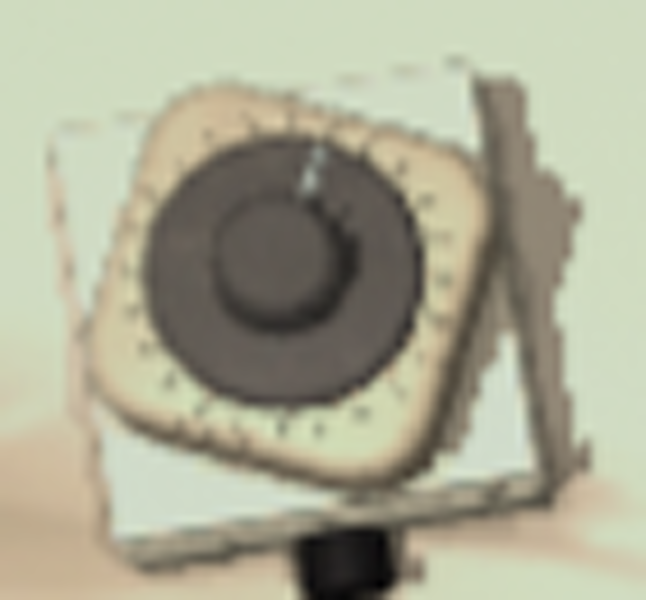

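```bash
cat >> h.py <<'E'
from scipy.spatial.transform import Rotation as R
rv=lambda a:(R.from_euler('z',a)*R.from_euler('x',np.pi)).as_rotvec()
A=np.pi/2; H=.20
BAL,TRAY,CORK,MAT,STIR=(.4777,.057),(.6199,.0405),(.4839,.2953),(.6108,.1637),(.634,.288)
def stat(t):
    s=get_state();print(t,round(s["clock"],1),np.round(s["position"],3),"gap",round(s["finger_gap"],3),"F",np.round(s["contact_force"],1),"g",round(s["grasp_force"],1))
def pick(xy,z,a,n):
    movep([*xy,H],rv(a)); let_go()
    if move_l([*xy,z+.001],.12,until_force=8): stat("touched!")
    grab(n); stat("gripped"); move_l([*xy,H],.15); stat("lifted")
def place(xy,z,a):
    p=get_state()["position"]; move_l([*xy,H],.2,rot=rv(a))
    move_l([*xy,z+.012],.15); print("contact",move_l([*xy,z-.006],.03,until_force=4)); stat("down")
    let_go(); move_l([*xy,H],.2)
E
python3 - <<'E'
from h import *
move_l([.15,-.33,.3],.25); movep([.36,.03,.3],rv(A))
pick((.4756,.0551),.03+.026,A,35)
place(MAT,.002+.026,A); stat("end")
save(grab_frame("top"),"top1")
E
```

```text
gripped 6.8 [0.476 0.055 0.057] gap 0.351 F [ 0.7 -0.7  2.5] g 35.7
lifted 7.9 [0.475 0.055 0.199] gap 0.353 F [-0.1 -0.1 -2. ] g 35.6
contact True
down 10.5 [0.612 0.164 0.029] gap 0.351 F [1.2 0.4 1.8] g 34.5
end 12.1 [0.61  0.164 0.199] gap 1.0 F [-0.6 -0.4 -1.3] g 0.0
```

```bash
python3 - <<'E'
from h import *
pick((.6156,.0431),.008+.013,A,70)
place(BAL,.03+.013,A); stat("end")
f=grab_frame("top");save(f,"top2")
for n,z in(("bottle",.002),("weight",.03)):
    print(n,[(round(r["score"],2),np.round(ray(f,r["centre"],z),3)) for r in tip_of("top",n)[:2]])
E
python3 -c "
import cv2
i=cv2.imread('pics/top2.png');cv2.imwrite('pics/top2c.png',i[120:340,180:460])"
```

```text
gripped 15.1 [0.616 0.043 0.023] gap 0.426 F [0.4 0.5 5.2] g 70.6
lifted 16.4 [0.615 0.043 0.199] gap 0.422 F [-1.3 -0.1 -2.6] g 70.1
contact True
down 18.8 [0.478 0.057 0.045] gap 0.424 F [-0.9 -0.4  6.2] g 70.9
end 20.3 [0.477 0.057 0.199] gap 0.997 F [ 0.5 -0.7 -0.5] g 0.0
bottle [(0.66, array([0.61 , 0.163]))]
weight []
```

View pics/top2c.png

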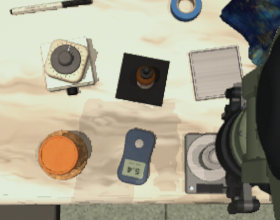

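```bash
python3 - <<'E'
from h import *
pick((.611,.1637),.002+.026,A,35)
place(TRAY,.008+.026,A); stat("end")
movep([.45,.2,H],rv(np.pi))
pick((.4812,.2947),.008+.034,np.pi,35)
place(MAT,.002+.034,np.pi)
move_l([.36,.16,.22],.25);stat("end")
f=grab_frame("top");save(f,"top3")
for n,z in(("bottle",.008),("weight",.03),("cup",.002),("cork_disc",0),("timer",.03)):
    print(n,[(round(r["score"],2),np.round(ray(f,r["centre"],z),3)) for r in tip_of("top",n)[:2]])
E
python3 -c "
import cv2
i=cv2.imread('pics/top3.png');cv2.imwrite('pics/top3c.png',cv2.resize(i[120:340,180:460],(763,600)))"
```

```text
gripped 23.5 [0.611 0.164 0.029] gap 0.355 F [-0.7  0.2  1.9] g 34.5
lifted 24.8 [0.61  0.164 0.199] gap 0.352 F [-0.1 -0.7 -0.2] g 34.6
contact True
down 27.2 [0.621 0.04  0.035] gap 0.356 F [1.  0.1 2.9] g 34.9
end 28.7 [0.619 0.041 0.199] gap 1.002 F [-0.4 -0.3 -0.5] g 0.0
gripped 32.4 [0.482 0.295 0.044] gap 0.696 F [-1.  -1.   5.8] g 37.3
lifted 33.6 [0.481 0.294 0.199] gap 0.701 F [ 0.2  0.3 -1.2] g 37.9
contact True
down 36.2 [0.611 0.163 0.038] gap 0.701 F [-0.8 -0.6  4.1] g 38.5
end 38.8 [0.361 0.16  0.22 ] gap 1.0 F [0.5 0.5 0.4] g 0.0
bottle [(0.74, array([0.62 , 0.045]))]
weight [(0.77, array([0.476, 0.062])), (0.5, array([0.606, 0.163]))]
cup [(0.76, array([0.604, 0.162]))]
cork_disc [(0.82, array([0.483, 0.3  ]))]
timer [(0.83, array([0.636, 0.291])), (0.49, array([0.484, 0.292]))]
```

View pics/top3c.png

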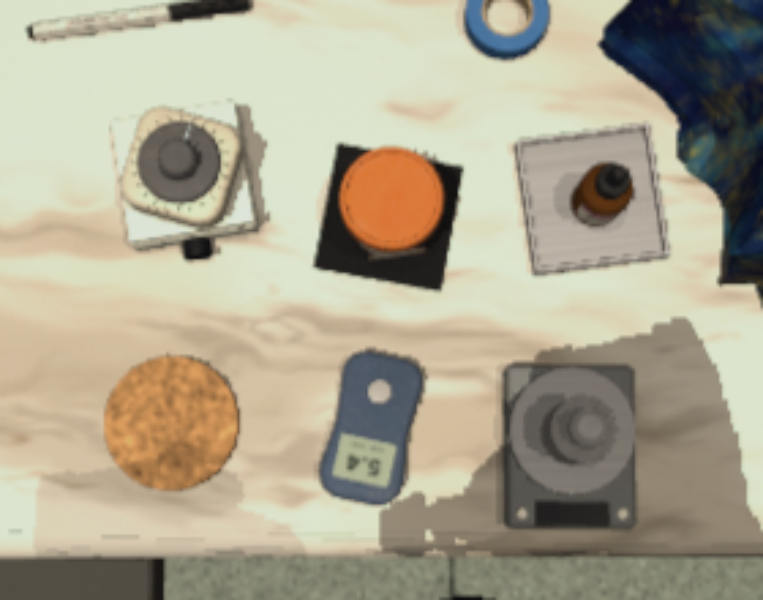

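Weight (588,430) is on the balance, bottle (605,190) in the tray and cup (392,198) on the mat, all upright. The cork disc at (171,422) is free.

```bash
python3 - <<'E'
from h import *
a=np.pi-.30
pick((.632,.287),.03-.003,a,60)
place(CORK,.008-.003,a); stat("end")
movep([.5,.2,H],rv(np.pi))
pick((.6108,.1637),.002+.034,np.pi,35)
place(STIR,.03+.034,np.pi)
move_l([.36,.16,.3],.25);stat("end")
f=grab_frame("top");save(f,"top4");save(grab_frame("side"),"side4")
for n,z in(("bottle",.008),("weight",.03),("cup",.03),("timer",.008),("meter",0)):
    print(n,[(round(r["score"],2),np.round(ray(f,r["centre"],z),3)) for r in tip_of("top",n)[:2]])
E
python3 -c "
import cv2
i=cv2.imread('pics/top4.png');cv2.imwrite('pics/top4c.png',cv2.resize(i[120:340,180:460],(763,600)))
i=cv2.imread('pics/side4.png');cv2.imwrite('pics/side4c.png',cv2.resize(i[130:350,180:460],(763,600)))"
```

```text
gripped 42.4 [0.633 0.287 0.029] gap 0.691 F [-0.6  0.8  5.8] g 66.1
lifted 43.7 [0.631 0.287 0.199] gap 0.693 F [-0.4  1.1 -1.9] g 65.4
contact True
down 46.4 [0.484 0.295 0.007] gap 0.695 F [-1.6 -0.1  4.6] g 66.2
end 47.9 [0.483 0.295 0.199] gap 1.004 F [ 0.6 -0.2  0. ] g 0.0
gripped 51.0 [0.611 0.164 0.038] gap 0.698 F [-1.5 -0.4  5.7] g 37.6
lifted 52.2 [0.61  0.164 0.199] gap 0.699 F [-0.4 -0.7 -0.7] g 37.9
contact True
down 54.4 [0.635 0.288 0.066] gap 0.7 F [-0.2 -1.3  4.5] g 38.5
end 57.1 [0.361 0.16  0.3  ] gap 0.999 F [-0.2  0.  -0.4] g 0.0
bottle [(0.91, array([0.621, 0.042]))]
weight [(0.64, array([0.473, 0.059]))]
cup [(0.63, array([0.638, 0.291]))]
timer [(0.78, array([0.487, 0.295]))]
meter [(0.67, array([0.636, 0.29 ]))]
```

View pics/top4c.png

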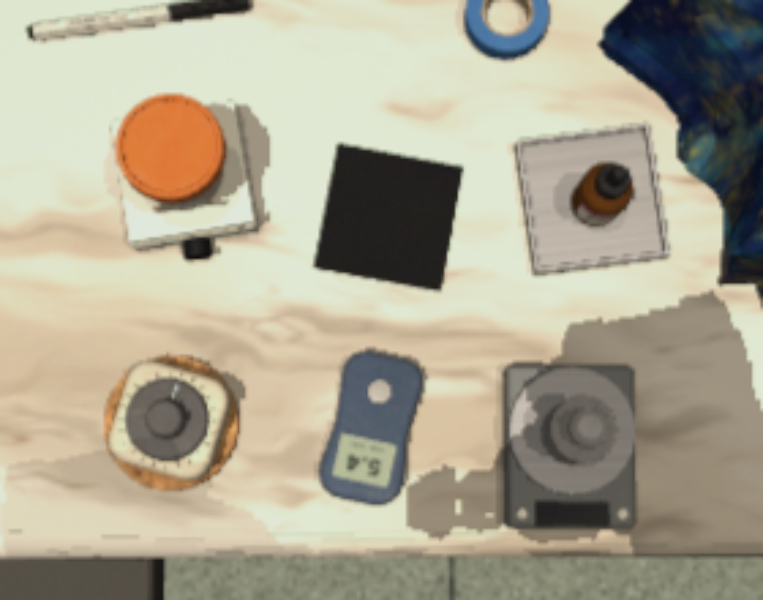

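View pics/side4c.png

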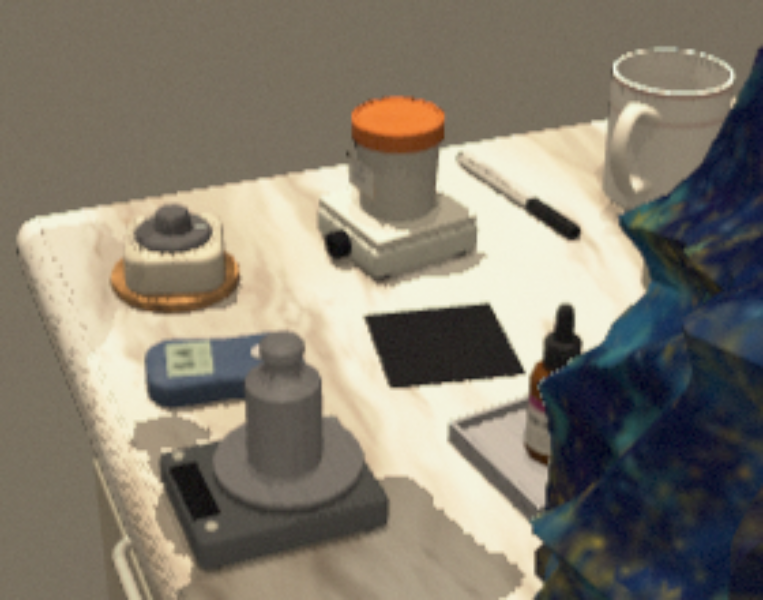

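Top view: cup (171,147) is on the stirrer, timer (168,420) on the cork, bottle in the tray and weight on the balance. All stand upright and centred, and the meter hasn't moved. The measured offsets are a few mm.

```bash
python3 -c "
from cell import *
print(sign_off())"
```

```text
the job is handed in; nothing more can be done
None
```

The job is handed in: weight on the balance, cup on the stirrer, bottle in the tray and timer on the cork disc, all upright, released and within a few mm of centre by the final pictures, at about 57 s; the meter did not move, and no verdict was returned.

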